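# Release and draw out a telescoping wading staff

## Task

The telescoping wading staff clamped in the counter stand is in for service. Turn the brass lock knob on the clamp anticlockwise to its end stop to release the staff, then pinch the cork grip across its side button so that the button is squeezed in, and pull the grip straight out of the staff, past the first stop to the second. Finish holding it there fully drawn out, still gripped with the button squeezed (a spring pulls it back if let go), and leave the case, reel, cork disc and reel foot undisturbed.

Things in the scene. Friction and masses are not known exactly. Their poses are not given: they have to be found in the camera images.
- stand: Fixed stand holding the staff level, axis along the stand's y, 62 mm up, at x = 0; the grip pulls out along -y. Board 14 mm thick, 110 wide, y 120 to 460 mm; steel clamp block 50 (x) x 60 (y), 95 mm high, centred at y = 150 mm, lock knob on top; outer tube 26 mm diameter, y 93 to 480 mm. The counter under the grip is bare. Origin: on the counter under the axis; the closed grip's middle is at y = 35
- knob_grip (a point): Grip point of the lock knob: on its vertical turning axis, 123 mm above the counter, 8 mm below the top of its bar. The knob is a brass bar 44 mm long, 12 mm thick, 30 mm high on a round skirt 40 mm in diameter, 6 mm thick, over the clamp block. The point turns with the knob: y along the bar, x across it, z up
- lock_knob (a joint): Lock knob angle, rad: 0 = against its anticlockwise end stop (seen from above), bar in line with the staff, released; grows clockwise to 1.5. Starts locked at 0.8 to 1.4 and stays where it is left; turning takes about 0.06 N m. The tube is blocked until it is within about 0.15 of 0
- grip: Cork grip on the end of the staff's sliding inner tube: a level round bar 32 mm in diameter, 102 mm long along its y axis (-52 to +50 mm). Origin: its middle, on the axis, 62 mm above the counter. Axes parallel to the stand's. It slides only along its y; -y is out
- button_top (a point): Middle of the outer face of the steel button in the grip's +x side, half way along the grip, level with its axis and 23 mm from it when out. The face is 28 mm (along the staff) x 16 mm (high). Fingers closing along the grip's x axis, one on the button and one on the cork opposite, squeeze it in: 39 mm across when out, 34 mm when in
- button (a joint): How far the button is in, m: 0 = out, 0.005 = fully in. It springs out: 4 N starts it, 6 N holds it fully in. The tube passes only while it is in more than about 0.0035; otherwise its catch stops the tube within 2 mm of closed and again at the first stop
- tube (a joint): How far the inner tube is drawn out, m: 0 = closed (start), 0.070 = first stop (stops the tube only if the button is out), 0.140 = second stop, a hard end. A spring pulls it back with 3.5 N (closed) to 5 N (second stop); sliding friction about 1 N, plus 6 N per m/s. Let go beyond the first stop, it springs back to about 0.078, where the catch holds it
- case: Closed wooden parts case, 114 x 164 mm, 62 mm high, with a brass cam lock; loose bystander. Origin: centre of its underside
- reel: Gold-finish fly reel lying flat, 80 mm in diameter, 48 mm high with its crank handle; loose bystander. Origin: centre of its underside
- arbor: Cork arbor disc, 56 mm in diameter, 16 mm thick; loose bystander. Origin: centre of its underside
- foot: Black hard rubber reel foot, 70 x 14 mm, 22 mm high; loose bystander. Origin: centre of its underside

How it is judged (in metres and radians):
On the way, in this order (a step that is already met when the one before it is completed fails the run):
1. the lock knob is turned anticlockwise to its end stop (within 0.1 rad) with the tube still closed (value of joint lock_knob below 0.1 rad and value of joint tube below 0.01 m), for 0.2 s.
2. with the button squeezed in, the tube is drawn past the first stop (value of joint button above 0.003 m and value of joint tube above 0.078 m).
At the end, for the whole second after the job is handed in: The tube is held still at its second stop (within 6 mm of 140 mm), the fingers gripping the grip (over 2 N) with the button in over 3 mm, the knob within 0.15 rad of its anticlockwise stop; case, reel, cork disc and reel foot within 20 mm of their starts (value of joint tube above 0.134 m and velocity of joint tube between -0.01 and 0.01 m/s and value of joint button above 0.003 m and contact force between the fingers and grip above 2 N and value of joint lock_knob below 0.15 rad and distance of each of case, reel, arbor, foot from where it was at the start of the episode below 0.02 m); the arm keeps its last pose, push and grip.
It fails at once if the tube is forced out while the knob is still locked (value of joint tube above 0.015 m and value of joint lock_knob above 0.3 rad).
It fails at once if the parts case is shifted or knocked (distance of case from where it was at the start of the episode above 0.02 m).
It fails at once if the fly reel is shifted or knocked (distance of reel from where it was at the start of the episode above 0.02 m).
It fails at once if the cork arbor disc is shifted or knocked (distance of arbor from where it was at the start of the episode above 0.02 m).
It fails at once if the reel foot is shifted or knocked (distance of foot from where it was at the start of the episode above 0.02 m).
It also fails if it takes over 46 s, if anything falls off the work surface, if the arm or the gripper's body presses on something with over 40 N, if the wrist force passes 120 N, or if a joint passes its speed limit or range.

## Robot

A 7-joint arm with a two-finger parallel gripper is mounted at the origin on the work surface. World frame = base frame: x ahead of the robot, y to its left, z up, the work surface at z = 0. Lengths are in mm, angles in rad, forces in N, time in s.
With the tool pointing down it reaches from about 400 to 850 mm from the base axis. Payload 10.4 kg.
Tool frame: the origin (TCP) lies on the centre line of the jaws, within the pads' length; the fingertips stand 25 mm ahead of it and the grasp point (between the pads) lies 6 mm ahead of it; z points along the fingers, y is the direction in which the jaws open and shut (so a half turn about z gives the same grasp; the last joint's range is limited). The gripper opens to 87 mm and grips with 3 to 60 N. Pads are 19 mm wide; open, the fingers measure 117 mm over their backs; the gripper's body (75 mm by 190 mm) begins 51 mm behind the grasp point.
Start: joints at [-1.157, 0.332, -0.065, 1.46, 0.022, 1.35, -0.088], TCP at [264.391, 566.345, 247.576] pointing down, gripper open.
Joint ranges: [-2.6, 2.6], [-0.5, 2.12], [-1.47, 1.34], [0.16, 2.42], [-1.27, 4.41], [0.06, 2.06], [-2.6, 2.6]. Speed limits (rad/s): [2.22, 2.22, 2.79, 2.79, 3.14, 3.14, 3.14].

## Interface

Orientations are given as a unit quaternion [x, y, z, w].
In Python, from station import manip gives the robot as it stands. Calls block until the motion is done:
- manip.goto(position, orientation): joint-space move of the TCP to a pose.
- manip.line_to(position, rot=None, v=150, contact_N=None): straight line of the TCP; rot=None keeps the orientation; v is the mean speed in mm/s. With contact_N (N) it stops when the force on the tool has changed by that much, and returns True; else False.
- manip.move_j(angles): joint-space move.
- manip.gripper_open() and manip.grasp(f_grip=None): open the fingers fully, or close them until they stop; f_grip is the grip in N (None keeps the last).
- manip.dwell(seconds).
- manip.ik(position, orientation): joint angles nearest the present ones, or None.
- manip.get_obs(): the state.
- manip.camera(name): name is "scene" or "top" or "wrist"; returns the picture (480x640x3 uint8, red, green, blue); there is no depth.
- manip.calibration(name): a dict with "K" (3x3 intrinsics, pixels), "D" ([k1, k2, p1, p2, k3] as OpenCV has them; the pictures are not rectified), "R" (3x3) and "t" (3): a world point X has camera coordinates R X + t; the wrist camera has in their place "mount" (4x4, takes a point from camera to tool coordinates, whose origin is the TCP and whose axes are the flange's). Camera axes: x right, y down, z forward; pixel columns grow to the right and rows downward; lengths in mm; the calibration is good to about 2 mm. A picture is of the moment at which its call begins: read the wrist's pose just before it. calibration takes no time and is no camera call.
A pose or a line that the arm cannot do raises manip.IKError and nothing moves.
- manip.hand_in(): hands the job in, once; it reports no verdict.
The state is a dict: "time": time; "joint_positions": joint angles; "qvel": joint speeds; "effort": joint torques, N m; "eef_pos": TCP position; "orientation": TCP orientation; "ft_force": force on the tool from outside, world axes, zero at the start; "moment": the same for the moment, N m; "finger_gap": finger opening in mm.
Only numpy, scipy, OpenCV 4.12 (cv2) and the standard library are available. Lean on these libraries where they do the work, as an engineer would, in place of code of your own. Each camera call takes 0.05 s, during which the arm holds its last target.

## Working session

There is one attempt and no reset: what is moved stays moved. The work goes in short steps, each a Python script; the robot and the scene stay as the last script left them, time stands still between calls to the robot, and variables do not carry over. Pictures are saved under pics/ and viewed, and the job is handed in when it is done.

```bash
mkdir -p pics; ls
python3 - <<'E'
from station import manip
import cv2
for n in ["scene","top","wrist"]:
    o=manip.get_obs()
    im=manip.camera(n); cv2.imwrite(f"pics/{n}0.png",im[:,:,::-1])
    c=manip.calibration(n); print(n,{k:v for k,v in c.items()})
print(o)
E
```

```text
pics
scene {'K': array([[602.28029088,   0.        , 321.66958193],
       [  0.        , 602.28029088, 235.21270881],
       [  0.        ,   0.        ,   1.        ]]), 'D': array([-0.03541888,  0.        ,  0.        ,  0.        ,  0.        ]), 'R': array([[-0.06578091,  0.99777586, -0.01078018],
       [ 0.72783882,  0.04058864, -0.68454599],
       [-0.68258591, -0.05287629, -0.72888996]]), 't': array([ 128.92089819, -350.42397884, 1561.28871646])}
top {'K': array([[443.05049779,   0.        , 315.66627815],
       [  0.        , 443.05049779, 240.04140245],
       [  0.        ,   0.        ,   1.        ]]), 'D': array([-0.07480392,  0.        ,  0.        ,  0.        ,  0.        ]), 'R': array([[ 0.02451325, -0.99928815,  0.02867581],
       [-0.996161  , -0.02682774, -0.08332787],
       [ 0.08403786, -0.02652308, -0.99610951]]), 't': array([-111.59411806,  600.82055127,  958.05315552])}
wrist {'K': array([[409.61499037,   0.        , 327.67983295],
       [  0.        , 409.61499037, 239.82265961],
       [  0.        ,   0.        ,   1.        ]]), 'D': array([0.0206
[... 411 characters left out ...]
me': 0.1, 'joint_positions': array([-1.1565919 ,  0.33280532, -0.06470716,  1.46084154,  0.0216053 ,
        1.34989756, -0.08848954]), 'qvel': array([-0.00163718, -0.00025958, -0.00094965, -0.00240004,  0.00044441,
       -0.00216462, -0.00063617]), 'effort': array([ 1.78875784e-03, -6.24541998e+01,  2.47969909e-02, -3.90720248e+01,
       -6.13710377e-02,  3.65045713e-02,  7.03322166e-05]), 'eef_pos': array([264.27272861, 566.03888644, 246.84313762]), 'orientation': array([ 2.16651831e-01,  9.76248734e-01, -6.18845667e-04, -1.07108984e-04]), 'ft_force': array([ 0.10887255,  0.09716198, -0.22123811]), 'moment': array([ 0.00035422,  0.00079241, -0.04019022]), 'finger_gap': 86.94399819601756}
```

View pics/scene0.png

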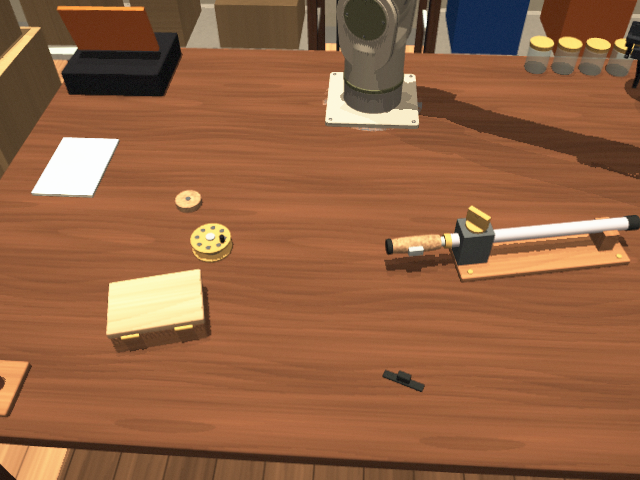

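View pics/top0.png

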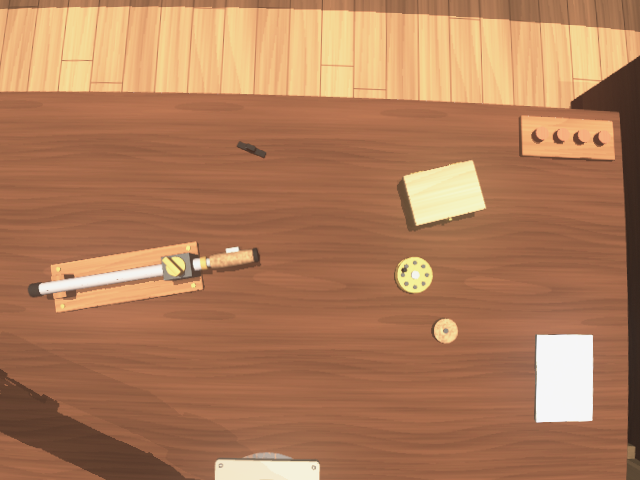

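View pics/wrist0.png

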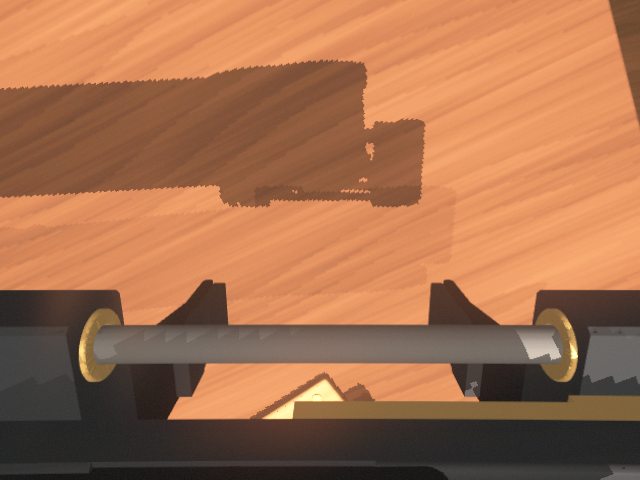

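Run:
```python
import cv2
t=cv2.imread("pics/top0.png"); s=cv2.imread("pics/scene0.png")
cv2.imwrite("pics/tc1.png",cv2.resize(t[230:320,20:150],None,fx=6,fy=6,interpolation=cv2.INTER_CUBIC))
cv2.imwrite("pics/tc2.png",cv2.resize(t[230:320,140:270],None,fx=6,fy=6,interpolation=cv2.INTER_CUBIC))
cv2.imwrite("pics/sc1.png",cv2.resize(s[190:290,375:505],None,fx=6,fy=6,interpolation=cv2.INTER_CUBIC))
```

```text
(no output)
```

View pics/tc1.png

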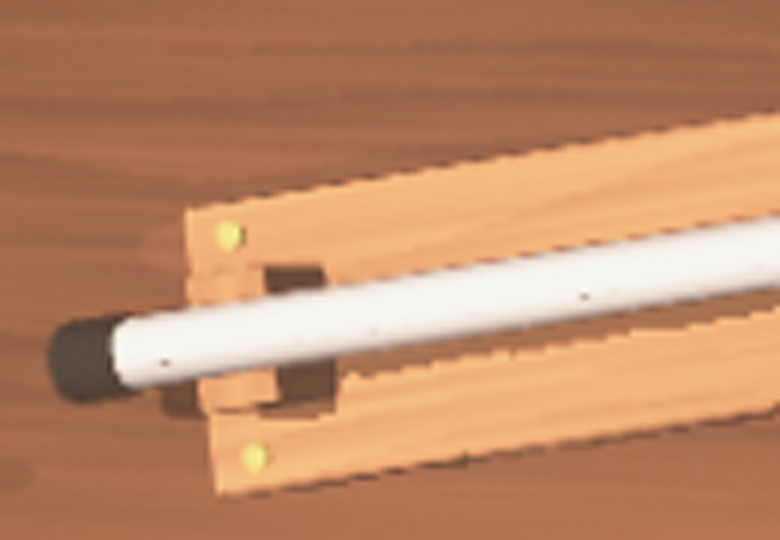

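View pics/tc2.png

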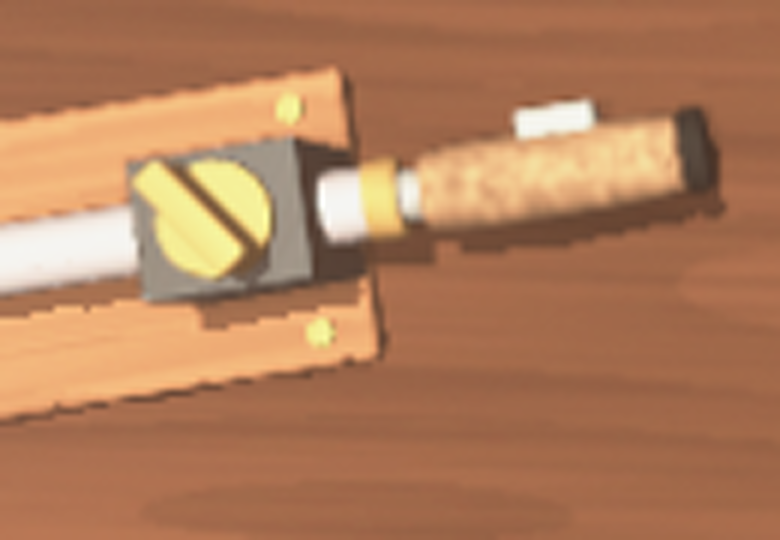

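View pics/sc1.png

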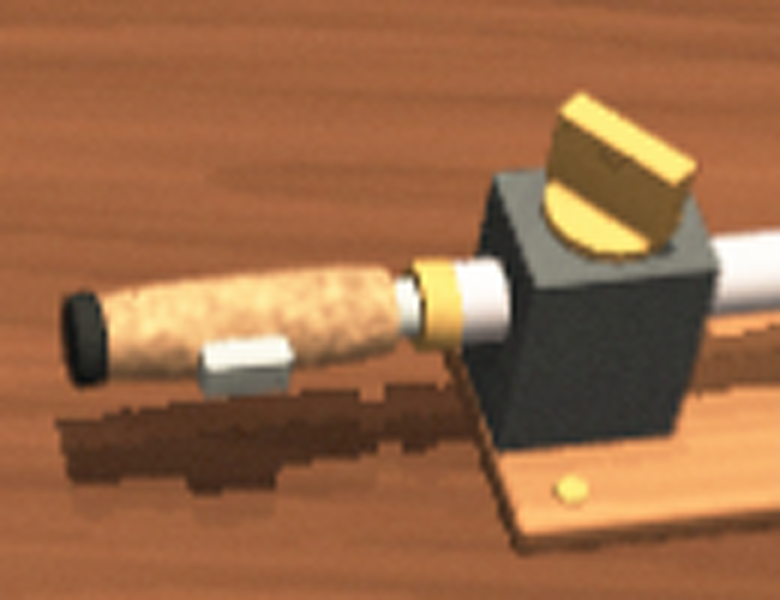

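```bash
cat > h.py <<'E'
import numpy as np, cv2
from station import manip
def proj(n,X):
    c=manip.calibration(n)
    p,_=cv2.projectPoints(np.asarray(X,float).reshape(-1,1,3),cv2.Rodrigues(np.array(c["R"]))[0],np.array(c["t"],float),np.array(c["K"]),np.array(c["D"]))
    return p[:,0]
def stand(p,L):
    L=np.atleast_2d(np.asarray(L,float)); th=p[2]; c,s=np.cos(th),np.sin(th)
    return np.c_[p[0]+c*L[:,0]-s*L[:,1],p[1]+s*L[:,0]+c*L[:,1],L[:,2]]
def ray(n,uv,z):
    c=manip.calibration(n); K,D,R,t=[np.array(c[k],float) for k in "KDRt"]
    q=cv2.undistortPoints(np.array([[uv]],float),K,D)[0,0]; d=R.T@np.r_[q,1]; o=-R.T@t
    return o+d*(z-o[2])/d[2]
E
python3 - <<'E'
from h import *
from scipy.optimize import least_squares
A=lambda c,o:((np.array(c)+.5)/6-.5+np.array(o))
T=[]
for L,c in [((55,460,14),(187,210)),((-55,460,14),(217,493)),((0,480,62),(50,360))]: T.append(("top",L,A(c,(20,230))))
for L,c in [((55,120,14),(340,70)),((-55,120,14),(376,352)),((25,120,95),(297,138)),((25,180,95),(128,163)),((-25,180,95),(146,300)),((-25,120,95),(313,280)),((0,-17,62),(715,148)),((23,21,70),(595,98)),((23,49,70),(513,112)),((0,150,131),(195,213))]: T.append(("top",L,A(c,(140,230))))
for L,c in [((0,150,131),(631,138)),((25,120,95),(541,288)),((25,180,95),(718,268)),((-25,120,95),(497,176)),((55,120,14),(520,540)),((25,120,14),(505,445))]: T.append(("scene",L,A(c,(375,190))))
def res(p,sel=None):
    return np.concatenate([proj(n,stand(p,L))[0]-u for n,L,u in T if sel is None or n==sel])
for sel in [None,"top","scene"]:
    r=least_squares(res,[400,250,.1],args=(sel,),loss="soft_l1"); print(sel,r.x); 
    if sel is None: p=r.x; np.save("stand.npy",p)
print(np.round(res(p).reshape(-1,2),1).tolist())
print("knob",stand(p,(0,150,123)),"grip",stand(p,(0,35,62)),"out",stand(p,(0,-105,62)))
k=[ray("top",A(c,(140,230)),131) for c in [(155,160),(133,187),(232,268),(256,240)]]
print(np.round(k,1)); d=(k[0]+k[1]-k[2]-k[3])/2; print("bar",d, np.arctan2(d[1],d[0])-(p[2]+np.pi/2))
k=[ray("scene",A(c,(375,190)),131) for c in [(582,93),(560,110),(683,185),(697,163)]]
d=(k[2]+k[3]-k[0]-k[1])/2; print("bar",d, np.arctan2(d[1],d[0])-(p[2]+np.pi/2))
E
```

```text
None [ 564.13591261   44.4173014  -477.3385977 ]Traceback (most recent call last):
  File "<stdin>", line 11, in <module>
    return func(*args, **kwargs)
    result = trf(vector_fun.fun, vector_fun.jac, x0, f0, J0, lb, ub, ftol, xtol,
                 gtol, max_nfev, x_scale, loss_function, tr_solver,
                 tr_options.copy(), verbose, callback=callback_wrapped)
    return trf_no_bounds(
        fun, jac, x0, f0, J0, ftol, xtol, gtol, max_nfev, x_scale,
        loss_function, tr_solver, tr_options, verbose, callback=callback)
    J = jac(x)
    self._update_jac()
    ~~~~~~~~~~~~~~~~^^
    self.J = self.jac_wrapped(xp_copy(self.x), f0=self.f)
             ~~~~~~~~~~~~~~~~^^^^^^^^^^^^^^^^^^^^^^^^^^^^
    J, dct = approx_derivative(
             ~~~~~~~~~~~~~~~~~^
        self.fun,
        ^^^^^^^^^
    ...<2 lines>...
        **self.finite_diff_options,
        ^^^^^^^^^^^^^^^^^^^^^^^^^^^
    )
    ^
    J, _nfev = _dense_difference(fun_wrapped, x0, f0, h,
               ~~~~~~~~~~~~~~~~~^^^^^^^^^^^^^^^^^^^^^^^^
                             use_one_sided, method,
                             ^^^^^^^^^^^^^^^^^^^^^^
                             mf)
                             ^^^
    df = [f_eval - f0 for f_eval in f_evals]
                                    ^^^^^^^
    f = np.atleast_1d(self.fun(x, *self.args, **self.kwargs))
                      ~~~~~~~~^^^^^^^^^^^^^^^^^^^^^^^^^^^^^^
    return np.atleast_1d(self.fun(x))
                         ~~~~~~~~^^^
    return self.f(x, *self.args, **self.kwargs)
           ~~~~~~^^^^^^^^^^^^^^^^^^^^^^^^^^^^^^
  File "<stdin>", line 9, in res
  File "h.py", line 4, in proj
    c=manip.calibration(n)
ValueError: time passes only in moves, steps and waits
```

```bash
cat > h.py <<'E'
import numpy as np, cv2, functools
from station import manip
@functools.cache
def cal(n): return manip.calibration(n)
def proj(n,X):
    c=cal(n)
    p,_=cv2.projectPoints(np.asarray(X,float).reshape(-1,1,3),cv2.Rodrigues(np.array(c["R"]))[0],np.array(c["t"],float),np.array(c["K"]),np.array(c["D"]))
    return p[:,0]
def stand(p,L):
    L=np.atleast_2d(np.asarray(L,float)); th=p[2]; c,s=np.cos(th),np.sin(th)
    return np.c_[p[0]+c*L[:,0]-s*L[:,1],p[1]+s*L[:,0]+c*L[:,1],L[:,2]]
def ray(n,uv,z):
    c=cal(n); K,D,R,t=[np.array(c[k],float) for k in "KDRt"]
    q=cv2.undistortPoints(np.array([[uv]],float),K,D)[0,0]; d=R.T@np.r_[q,1]; o=-R.T@t
    return o+d*(z-o[2])/d[2]
E
cat > fit.py <<'E'
from h import *
from scipy.optimize import least_squares
A=lambda c,o:((np.array(c)+.5)/6-.5+np.array(o))
T=[]
for L,c in [((55,460,14),(187,210)),((-55,460,14),(217,493)),((0,480,62),(50,360))]: T.append(("top",L,A(c,(20,230))))
for L,c in [((55,120,14),(340,70)),((-55,120,14),(376,352)),((25,120,95),(297,138)),((25,180,95),(128,163)),((-25,180,95),(146,300)),((-25,120,95),(313,280)),((0,-17,62),(715,148)),((23,21,70),(595,98)),((23,49,70),(513,112)),((0,150,131),(195,213))]: T.append(("top",L,A(c,(140,230))))
for L,c in [((0,150,131),(631,138)),((25,120,95),(541,288)),((25,180,95),(718,268)),((-25,120,95),(497,176)),((55,120,14),(520,540)),((25,120,14),(505,445))]: T.append(("scene",L,A(c,(375,190))))
def res(p,sel=None):
    return np.concatenate([proj(n,stand(p,L))[0]-u for n,L,u in T if sel is None or n==sel])
for sel in [None,"top","scene"]:
    r=least_squares(res,[540,50,.15],args=(sel,),x_scale=[10,10,.05]); print(sel,r.x,r.cost); 
    if sel is None: p=r.x; np.save("stand.npy",p)
print(np.round(res(p).reshape(-1,2),1).tolist())
print("knob",stand(p,(0,150,123)),"grip",stand(p,(0,35,62)),"out",stand(p,(0,-105,62)))
k=[ray("top",A(c,(140,230)),131) for c in [(155,160),(133,187),(232,268),(256,240)]]
print(np.round(k,1)); d=(k[0]+k[1]-k[2]-k[3])/2; print("bar",d, np.arctan2(d[1],d[0])-(p[2]+np.pi/2))
k=[ray("scene",A(c,(375,190)),131) for c in [(582,93),(560,110),(683,185),(697,163)]]
d=(k[2]+k[3]-k[0]-k[1])/2; print("bar",d, np.arctan2(d[1],d[0])-(p[2]+np.pi/2))
E
python3 fit.py
```

```text
None [5.64073847e+02 4.49354716e+01 1.83530050e-01] 25.373433855547624
top [5.63571963e+02 4.34152434e+01 1.82093860e-01] 10.190935787146072
scene [5.63842964e+02 4.72494041e+01 1.81118042e-01] 7.115167732122999
[[-1.9, -0.8], [-1.3, 0.4], [2.7, 0.1], [-0.5, -0.7], [0.3, 0.9], [-0.8, -1.0], [-1.3, -0.6], [-1.1, 0.6], [-0.2, -0.6], [-1.3, -0.2], [-1.1, 0.0], [-0.5, -0.2], [-1.7, 0.3], [-1.3, -0.3], [-1.8, -0.3], [0.5, 0.0], [-1.8, -0.9], [-0.8, -1.5], [-2.5, 2.3]]
knob [[536.69862637 192.41630876 123.        ]] grip [[557.68629521  79.34766697  62.        ]] out [[583.23650075 -58.30111434  62.        ]]
[[554.5 203.2 131. ]
 [545.4 210.  131. ]
 [519.7 175.9 131. ]
 [529.1 168.4 131. ]]
bar [25.51804048 34.43111605  0.        ] -0.8213321619130176
bar [ 2.93740887e+01  3.23869559e+01 -5.68434189e-14] -0.9201842086278311
```

```bash
cat >> h.py <<'E'
from scipy.spatial.transform import Rotation as Ro
def down(phi):
    "tool z down, tool y at world angle phi, tool x at phi+90deg"
    y=np.array([np.cos(phi),np.sin(phi),0]); z=np.array([0,0,-1.]); x=np.cross(y,z)
    return Ro.from_matrix(np.c_[x,y,z]).as_quat()
def wproj(pos,quat,X):
    c=cal("wrist"); M=np.array(c["mount"]); R=Ro.from_quat(quat).as_matrix()
    Xt=(np.atleast_2d(X)-pos)@R; Xc=(Xt-M[:3,3])@M[:3,:3]
    return cv2.projectPoints(Xc.reshape(-1,1,3),np.zeros(3),np.zeros(3),np.array(c["K"]),np.array(c["D"]))[0][:,0]
def wray(pos,quat,uv,z):
    c=cal("wrist"); M=np.array(c["mount"]); R=Ro.from_quat(quat).as_matrix()
    q=cv2.undistortPoints(np.array([[uv]],float),np.array(c["K"]),np.array(c["D"]))[0,0]
    d=R@(M[:3,:3]@np.r_[q,1]); o=R@M[:3,3]+pos
    return o+d*(z-o[2])/d[2]
def wpic(name):
    o=manip.get_obs(); im=manip.camera("wrist")[:,:,::-1]; cv2.imwrite(f"pics/{name}.png",im)
    np.savez(f"pics/{name}.npz",pos=o["eef_pos"],q=o["orientation"]); return o,im
E
python3 - <<'E'
from h import *
print(down(np.deg2rad(64.97)))
q=down(0.1835-0.87)
for p in [(537,191,250),(537,191,130)]:
    print(manip.ik(p,q),manip.ik(p,down(.1835+.1)))
manip.goto((537,191,250),q)
o,im=wpic("w1"); print(o["time"],o["eef_pos"],o["joint_positions"],o["ft_force"])
E
```

```text
[0.2166952  0.97623931 0.         0.        ]
[-0.76218047  0.21087297  0.3963033   1.62804849 -0.08351593  1.31942998
 -1.03947296] [-0.69446159  0.20800932  0.31681029  1.62451046 -0.06646843  1.31968229
 -0.08400675]
[-0.75462611  0.31702678  0.39515711  1.77011422 -0.13639429  1.08132861
 -0.99936611] [-0.69104361  0.31129637  0.3187578   1.76673181 -0.1090049   1.08079694
 -0.05169698]
1.85 [536.54799973 192.44190673 249.86779334] [-0.7631639   0.21120635  0.39473852  1.62781511 -0.08376026  1.3194604
 -1.03893452] [-0.36228429  0.13434791 -0.0493883 ]
```

View pics/w1.png

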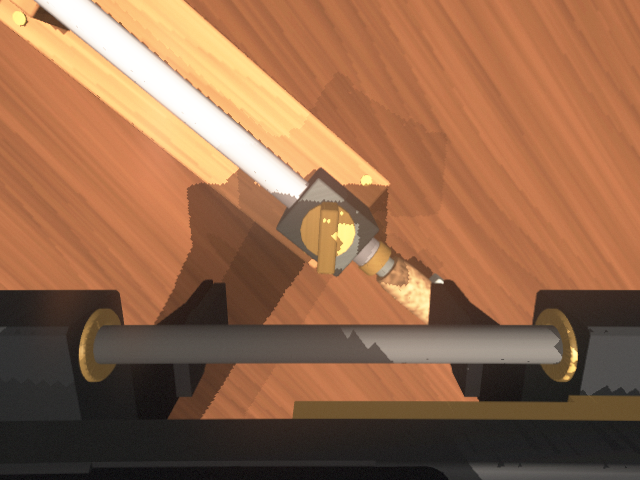

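Run:
```python
import cv2
t=cv2.imread("pics/w1.png")
cv2.imwrite("pics/w1c.png",cv2.resize(t[160:290,265:400],None,fx=5,fy=5,interpolation=cv2.INTER_CUBIC))
```

```text
(no output)
```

View pics/w1c.png

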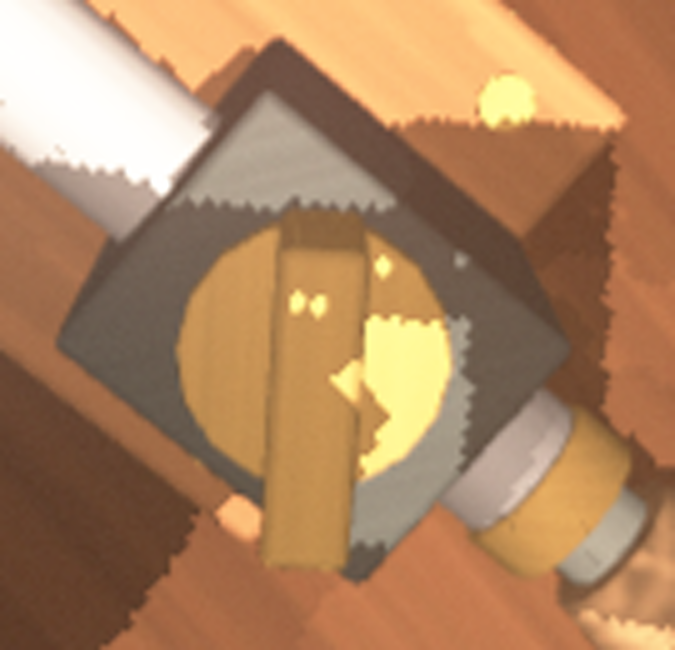

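Run:
```python
from h import *
d=np.load("pics/w1.npz"); A=lambda c:(np.array(c)+.5)/5-.5+np.array([265,160])
p=np.load("stand.npy")
k=np.array([wray(d["pos"],d["q"],A(c),131) for c in [(280,248),(370,248),(350,568),(264,568)]])
print(k.round(1),k.mean(0)); v=(k[0]+k[1]-k[2]-k[3])/2; print(np.linalg.norm(v),np.arctan2(v[1],v[0]))
b=np.array([wray(d["pos"],d["q"],A(c),95) for c in [(268,92),(570,352),(360,580),(60,343)]])
print(b.round(1),b.mean(0))
e1=b[0]-b[1]; e2=b[3]-b[2]; print(np.linalg.norm(e1),np.linalg.norm(e2),[np.arctan2(e[1],e[0])-np.pi/2 for e in(e1,e2)])
e1=b[1]-b[2];e2=b[0]-b[3];print(np.linalg.norm(e1),np.linalg.norm(e2),[np.arctan2(e[1],e[0]) for e in(e1,e2)])
```

```text
[[546.7 211.2 131. ]
 [555.6 204.  131. ]
 [526.5 172.  131. ]
 [517.6 179.2 131. ]] [536.57786516 191.57290037 131.        ]
43.27033211377984 0.8336649105851291
[[554.5 224.4  95. ]
 [564.7 167.1  95. ]
 [518.5 158.7  95. ]
 [507.5 215.4  95. ]] [536.31053891 191.39982233  95.        ]
58.256211651962715 57.68952092929297 [np.float64(0.17601755632712335), np.float64(0.19073178630990562)]
47.027988444498035 47.88150073984295 [np.float64(0.17825688282302055), np.float64(0.19018313914137197)]
```

Run:
```python
from h import *
q=down(0.834-np.pi/2)
manip.line_to((536.6,191.5,190),q); manip.dwell(.1)
o=manip.get_obs(); print(o["time"],o["eef_pos"],o["ft_force"])
print(manip.line_to((536.6,191.5,131),q,v=80,contact_N=10))
o=manip.get_obs(); print(o["time"],o["eef_pos"],o["ft_force"])
manip.grasp(25); manip.dwell(.2)
o=manip.get_obs(); print(o["time"],o["eef_pos"],o["ft_force"],o["moment"],o["finger_gap"],o["joint_positions"])
wpic("w2")
```

```text
2.55 [537.23393884 191.85746702 191.28099706] [ 0.30248015 -0.41713499  0.24954795]
False
3.4333 [536.9101708  191.56829952 131.4015256 ] [ 0.05852919  0.7138264  -0.087988  ]
4.825 [536.00977381 192.04563054 130.9670137 ] [-4.99317317  2.12951599  3.38675025] [ 0.32208994  1.21392678 -0.01024436] 11.603940426836957 [-0.74768822  0.31434528  0.38430464  1.76952507 -0.13253876  1.08382206
 -1.05437457]
```

View pics/w2.png

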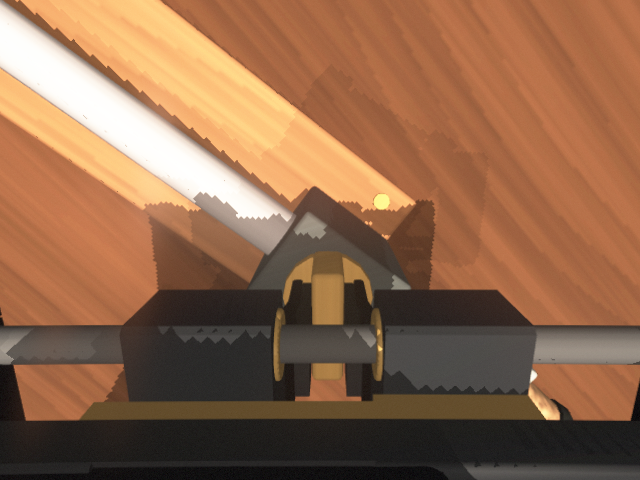

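Run:
```python
from h import *
q0=manip.get_obs()["joint_positions"].copy(); 
for t in [.3,.6,.85,.92,.96]:
    q=q0.copy(); q[6]+=t; manip.move_j(q)
    o=manip.get_obs(); y=Ro.from_quat(o["orientation"]).as_matrix()[:,1]
    print(o["time"],o["eef_pos"].round(1),o["ft_force"].round(1),o["moment"].round(2),o["finger_gap"],np.arctan2(y[1],y[0])-.1835)
manip.dwell(.2); wpic("w3")
```

```text
5.2667 [536.2 191.9 131. ] [-1.2  1.1  1. ] [0.   0.3  0.05] 11.721500174455342 -0.6240664619454472
5.6583 [536.4 191.9 131. ] [ 2.   0.8 -0.7] [-0.06 -0.29  0.03] 11.764094552463462 -0.3266008751719581
6.0083 [536.5 191.9 131. ] [ 3.7  0.9 -2.6] [-0.03 -0.89  0.01] 11.84675387110521 -0.0776298611036142
6.2583 [536.6 191.9 131. ] [ 6.7  0.1 -3. ] [-0.02 -1.27  0.1 ] 11.964006659079734 -0.006063241973478184
6.5083 [536.6 191.9 131. ] [ 5.6  0.2 -4. ] [ 0.07 -1.19 -0.4 ] 12.48982222738558 0.032910078745027466
```

View pics/w3.png

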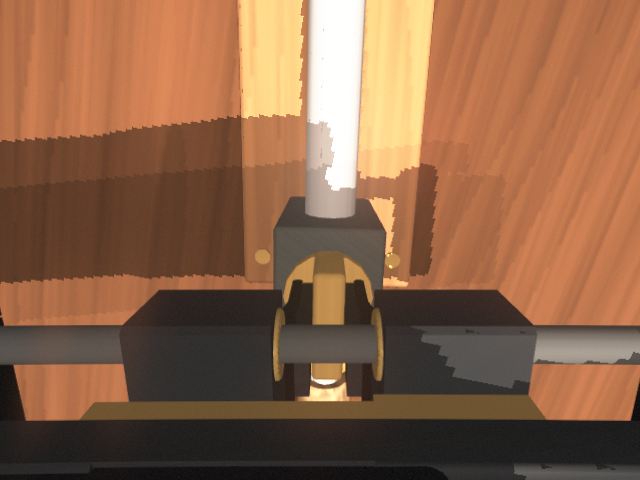

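Run:
```python
from h import *
manip.gripper_open()
manip.line_to((536.6,191.5,195),down(.1835),v=200)
o,_=wpic("w4"); print(o["time"],o["ft_force"])
manip.line_to((557.6,78.4,200),down(.1835),v=200); manip.dwell(.15)
o,_=wpic("w5"); print(o["time"],o["eef_pos"],o["ft_force"],o["joint_positions"])
```

```text
8.6 [ 0.49195324  0.46308967 -1.11732319]
9.525 [557.27728985  80.18861208 199.72120793] [-0.07721262  0.51436293  0.5319742 ] [-0.62713363  0.23631307  0.46910963  1.71607281 -0.11348315  1.21650541
  0.05630715]
```

View pics/w4.png

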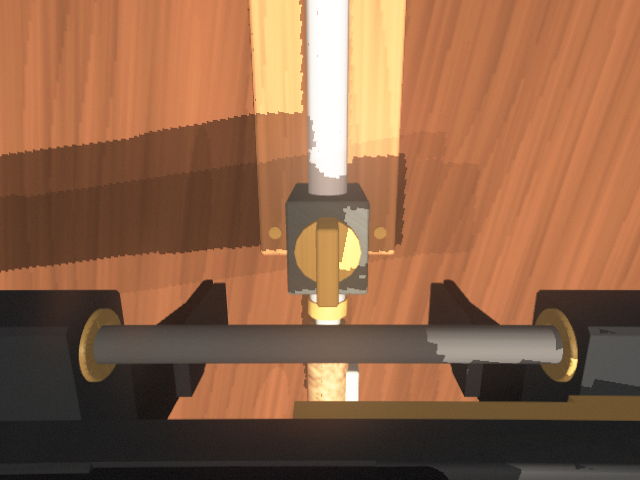

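View pics/w5.png

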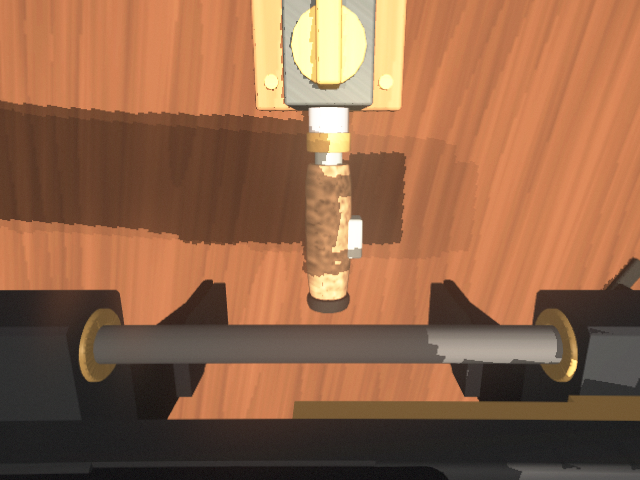

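Run:
```python
from h import *
import cv2
t=cv2.imread("pics/w5.png")
cv2.imwrite("pics/w5c.png",cv2.resize(t[150:320,280:400],None,fx=4,fy=4,interpolation=cv2.INTER_CUBIC))
o=manip.get_obs(); print(o["eef_pos"],o["qvel"])
```

```text
[557.31994367  79.96866306 199.76314312] [ 2.07028370e-03 -2.64006241e-06  6.34012630e-03 -2.00891316e-04
  2.82888230e-03  3.10877123e-04  5.52515425e-04]
```

View pics/w5c.png

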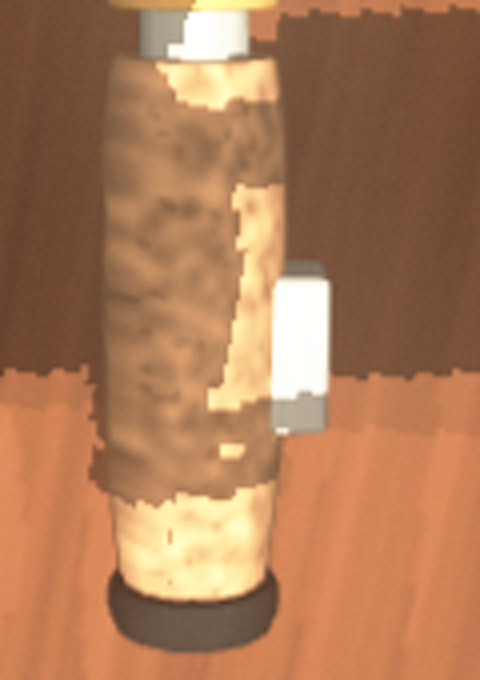

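Run:
```python
from h import *
d=np.load("pics/w5.npz"); A=lambda c:(np.array(c)+.5)/4-.5+np.array([280,150])
u=np.array([np.cos(.1835),np.sin(.1835)]); v=np.array([-u[1],u[0]]); S=np.array([563.97,44.0])
def P(c,z):
    X=wray(d["pos"],d["q"],A(c),z); r=X[:2]-S; print(c,X.round(1),"stand",(r@u).round(1),(r@v).round(1))
P((328,278),70);P((328,432),70);P((103,300),62);P((285,250),62);P((140,30),62);P((248,30),62)
P((194,652),50)
```

```text
(328, 278) [576.5  96.2  70. ] stand 21.8 49.0
(328, 432) [582.1  69.8  70. ] stand 22.5 22.1
(103, 300) [540.2  83.6  62. ] stand -16.2 43.2
(285, 250) [569.2  98.   62. ] stand 15.0 52.1
(140, 30) [538.4 129.7  62. ] stand -9.5 88.9
(248, 30) [555.9 133.   62. ] stand 8.3 89.0
(194, 652) [569.   15.7  50. ] stand -0.3 -28.7
```

```bash
cat > g.py <<'E'
from h import *
u=np.array([np.cos(.1835),np.sin(.1835)]); v=np.array([-u[1],u[0]]); S=np.array([563.97,44.0])
def SP(x,y,z): return np.r_[S+x*u+y*v,z]
Q=down(.1835)
def st():
    o=manip.get_obs(); r=o["eef_pos"][:2]-S; F=o["ft_force"]
    print(round(o["time"],2),"stand",(r@u).round(2),(r@v).round(2),o["eef_pos"][2].round(1),"F",(F[:2]@u).round(1),(F[:2]@v).round(1),F[2].round(1),"M",o["moment"].round(2),"gap",o["finger_gap"].round(2)); return o
E
python3 - <<'E'
from g import *
manip.line_to(SP(.5,35,110),Q,v=150); st()
print(manip.line_to(SP(.5,35,68),Q,v=70,contact_N=10)); st()
manip.grasp(40); manip.dwell(.2); st()
wpic("w6"); cv2.imwrite("pics/s6.png",manip.camera("scene")[150:310,330:550,::-1].repeat(3,0).repeat(3,1))
E
```

```text
Traceback (most recent call last):
  File "g.py", line 7, in st
    print(round(o["time"],2),"stand",(r@u).round(2),(r@v).round(2),o["eef_pos"][2].round(1),"F",(F[:2]@u).round(1),(F[:2]@v).round(1),F[2].round(1),"M",o["moment"].round(2),"gap",o["finger_gap"].round(2)); return o
                                                                                                                                                                                   ^^^^^^^^^^^^^^^^^^^^^
AttributeError: 'float' object has no attribute 'round'
```

```bash
sed -i 's/o\["finger_gap"\].round(2)/round(o["finger_gap"],2)/' g.py
python3 - <<'E'
from g import *
st()
print(manip.line_to(SP(.5,35,68),Q,v=70,contact_N=10)); st()
manip.grasp(40); manip.dwell(.2); st()
wpic("w6"); cv2.imwrite("pics/s6.png",manip.camera("scene")[150:310,330:550,::-1].repeat(3,0).repeat(3,1))
E
```

```text
10.32 stand 1.05 34.97 110.8 F 0.1 -0.3 1.3 M [-0.04  0.01  0.  ] gap 87.05
False
11.07 stand 0.67 34.94 68.1 F -0.2 0.3 0.6 M [-0.03  0.06 -0.03] gap 86.86
12.22 stand 1.49 34.98 68.1 F 6.7 -0.4 -5.1 M [ 0.08 -1.28  0.01] gap 32.84
```

View pics/s6.png

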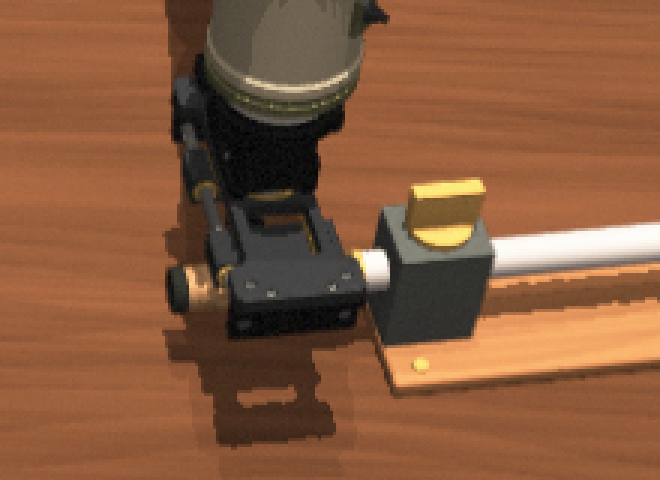

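View pics/w6.png

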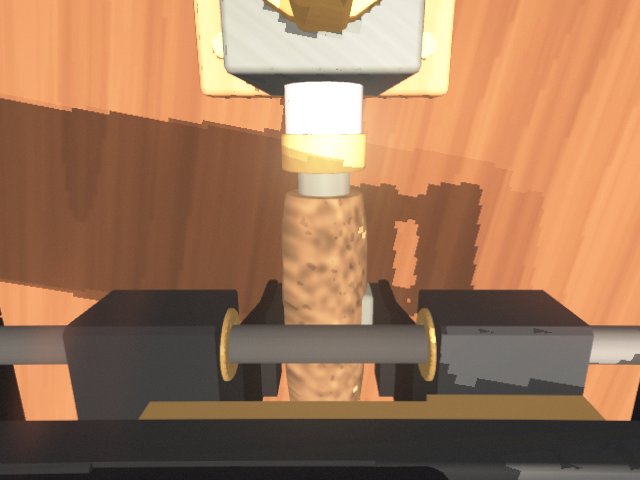

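Run:
```python
from g import *
manip.line_to(SP(1.3,35-8,68),Q,v=60); st()
manip.line_to(SP(1.3,35-60,68),Q,v=70); st()
manip.line_to(SP(1.3,35-100,68),Q,v=70); st()
manip.line_to(SP(1.3,35-132,68),Q,v=70); manip.dwell(.1); st()
```

```text
12.6 stand 1.5 27.47 68.0 F 2.8 3.4 -1.2 M [ 0.65 -0.33 -0.07] gap 32.7
13.49 stand 1.58 -24.49 68.1 F 3.2 4.1 -0.7 M [ 0.72 -0.62 -0.06] gap 32.85
14.22 stand 1.63 -64.51 68.1 F 3.4 3.0 -0.5 M [ 0.9  -0.59 -0.06] gap 32.45
14.93 stand 1.64 -96.19 68.1 F 3.9 3.6 -0.6 M [ 0.91 -0.64 -0.1 ] gap 32.57
```

Run:
```python
from g import *
for d in [137,139,140,141,142,143]:
    manip.line_to(SP(1.3,35-d,68),Q,v=25); manip.dwell(.15); o=st()
    r=o["ft_force"][:2]@v
    if r>14: break
manip.dwell(.3); st(); 
wpic("w7"); cv2.imwrite("pics/s7.png",manip.camera("scene")[:,:,::-1]); cv2.imwrite("pics/t7.png",manip.camera("top")[:,:,::-1])
```

```text
15.43 stand 1.69 -101.09 68.1 F 3.5 3.5 -1.3 M [ 0.93 -0.61 -0.07] gap 32.93
15.82 stand 1.64 -103.03 68.0 F 3.2 4.0 -0.5 M [ 0.98 -0.59 -0.05] gap 32.37
16.23 stand 1.66 -103.84 68.1 F 3.8 4.5 -0.6 M [ 1.11 -0.58 -0.04] gap 32.43
16.62 stand 1.67 -104.78 68.1 F 3.6 5.8 -0.6 M [ 1.09 -0.57 -0.1 ] gap 32.82
17.02 stand 1.67 -105.13 68.0 F 3.3 6.7 0.7 M [ 1.48 -0.31 -0.09] gap 32.28
17.43 stand 1.69 -105.23 68.0 F 1.8 9.9 2.0 M [ 2.14 -0.06 -0.18] gap 32.48
17.73 stand 1.67 -105.2 68.0 F 2.3 10.6 2.0 M [ 2.03 -0.05 -0.1 ] gap 32.46
```

View pics/s7.png

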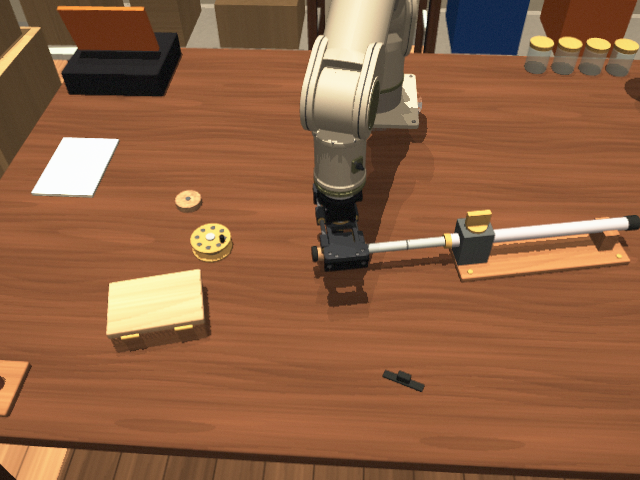

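View pics/w7.png

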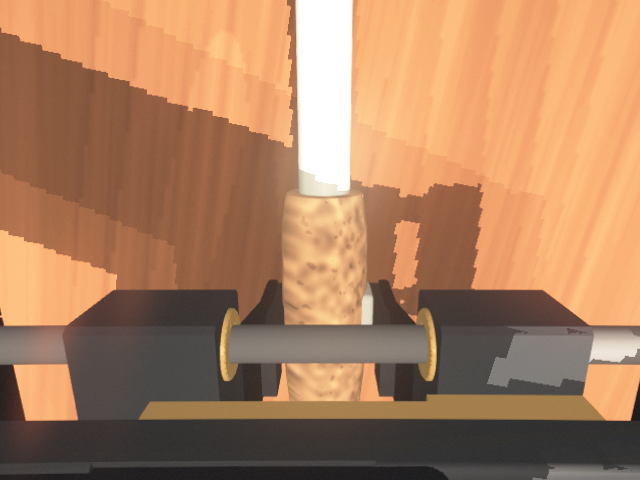

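View pics/t7.png

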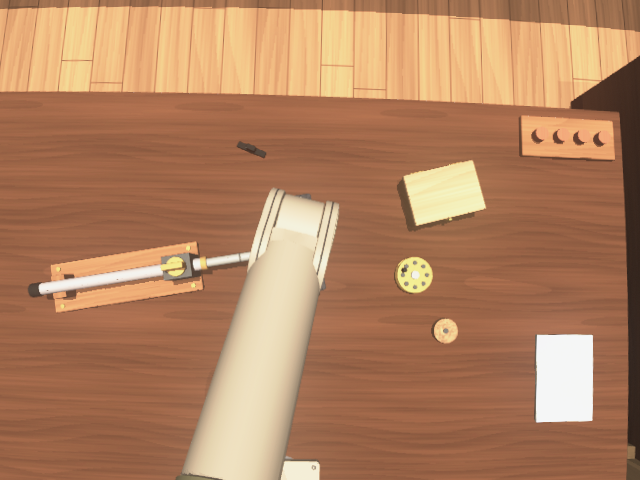

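The pictures agree with the readings. In the wrist view the grip's collar end is still at row 190, so it has not slipped in the pads. In the top view the knob bar lies in line with the staff at (175, 267). The case, reel, disc and foot are at the same pixels as at the start. The TCP stopped at 140.2 mm while the pull rose to 10 N, which marks the second stop.

Run:
```python
from g import *
o=st(); print(abs(o["qvel"]).max()); manip.hand_in()
```

```text
17.88 stand 1.7 -105.19 68.0 F 2.5 9.8 3.2 M [ 2.11 -0.01 -0.13] gap 32.44
0.0011550304266043229
the job is handed in; nothing more can be done
```

I released the lock knob, drew the staff out to its second stop, and handed the job in at 17.9 s. The arm is still gripping with the button squeezed. The hand-in reports no verdict, so these are my own last checks:

- **Knob:** I turned it about 0.92 rad anticlockwise until the turning moment rose to 0.4 N m at the end stop. The pictures afterwards show its bar in line with the staff.
- **Grip and button:** I pinched the grip across the button at 40 N. The finger gap reads 32.4 mm; with the button fully in it should be 34 mm. I take the button as fully in and the small difference as pad compression or sensor offset.
- **Tube:** The tool moved 140.2 mm from the closed position and stopped there while the pull rose from about 4 N to 10 N. The grip had not slipped in the wrist view, and the arm was still.
- **Bystanders:** The case, reel, cork disc and reel foot look unmoved in the top and scene pictures.

The top and scene cameras disagreed by about 4 mm along the staff. I used a closer wrist-camera measurement instead, and its button and grip positions matched the given sizes within about 1 mm. No check failed.

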